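# Clamp a cover glass in the laminating fixture

## Task

A cover glass lies loose in the grey laminating fixture and must be located and clamped before the film goes on. With a fingertip, first push the blue-gripped stop arm anticlockwise all the way round, so that its short nose end stands at the left end of the glass, then push the red-gripped cam lever at the right-hand end fully home, which slides the glass up to that stop, and last push the red-gripped cam lever at the front fully home, which presses the glass against the back fence. Let the cams alone move the glass: do not touch or lift it yourself, and leave the other things where they are.

Things in the scene. Friction and masses are not known exactly. Their poses are not given: they have to be found in the camera images.
- fixture: fixed grey plate, 200 (its x) x 270 mm (its y), top 15 mm above the worktop; origin under its centre at worktop height, x to the back fence, y to the left end (front, back, left, right here are the fixture's). Turned up to 0.25 rad. Back fence: bar at x = 78 to 98, y = -80 to 56 mm, top 34 mm above the worktop, its two white pads facing the glass at x = 75 mm
- panel: loose cover glass with a green clear middle and a black border, 90 mm (its x) x 130 mm (its y) x 6 mm, 0.18 kg; origin at the centre of its underside, 17 mm above the worktop on two white strips. It starts 3 to 7 mm short of the fence pads and 3 to 7 mm short of the stop nose's place, slightly askew
- nest (a point): where the glass's origin belongs when it is seated against the fence pads and the stop nose: x = 30, y = -10, z = 17 mm in the fixture's frame, with the fixture's axes
- stop_arm (a joint): two-ended stop arm at the left end, long blue grip on one side, blue bar with a white nose under its end on the other; rad, 0 = open, grows anticlockwise seen from above, starts at 0 to 0.3; 0.2 N m of friction holds it where it is left. Pivot at x = 5, y = 105 mm in the fixture frame. At 0 the grip points to the back (+x); at its hard stop (1.571) to the left (+y). There the nose points at the glass, its tip at y = 55 mm.
- end_cam (a joint): red-gripped cam lever at the right-hand end; rad, 0 = open, grows anticlockwise seen from above, starts at 0 to 0.3; 0.2 N m of friction holds it where it is left. Pivot at x = 5, y = -98.8 mm in the fixture frame. At 0 the grip points right and a little forward (110 degrees clockwise of +x); at its hard stop (1.92) to the back (+x). Its eccentric disc then has pushed the glass left.
- front_cam (a joint): red-gripped cam lever at the front; rad, 0 = open, grows anticlockwise seen from above, starts at 0 to 0.3; 0.2 N m of friction holds it where it is left. Pivot at x = -38.8, y = -10 mm in the fixture frame. At 0 the grip points to the front and a little left (110 degrees clockwise of -y); at its hard stop (1.92) to the right (-y). Its eccentric disc then has pushed the glass back.
- stop_arm_grip (a point): centre of the blue grip of the stop arm, 52 mm from its pivot, 36.5 mm above the worktop; x axis outward along the arm, y axis the way it closes. Grip: a rod 16 mm thick (28.5 to 44.5 mm above the worktop), 32 to 72 mm from the pivot, free space below it down to the plate (15 mm) or, beyond the plate, the worktop
- end_cam_grip (a point): centre of the red grip of the right-hand cam lever, 52 mm from its pivot, 36.5 mm above the worktop; x axis outward along the arm, y axis the way it closes. Grip: a rod 16 mm thick (28.5 to 44.5 mm above the worktop), 32 to 72 mm from the pivot, free space below it down to the plate (15 mm) or, beyond the plate, the worktop
- front_cam_grip (a point): centre of the red grip of the front cam lever, 52 mm from its pivot, 36.5 mm above the worktop; x axis outward along the arm, y axis the way it closes. Grip: a rod 16 mm thick (28.5 to 44.5 mm above the worktop), 32 to 72 mm from the pivot, free space below it down to the plate (15 mm) or, beyond the plate, the worktop
- brass_weight: brass press weight with a knob top, 33 mm across, 37 mm high, standing on the front left corner of the fixture plate; origin at the centre of its underside; a bystander
- cap_orange: orange plastic cap, 45 mm across, 31 mm high, on the worktop beyond the right end of the fixture; origin at the centre of its underside; a bystander
- squeegee: blue-handled squeegee, 44 x 94 x 16 mm, lying left of the fixture; origin at the centre of its underside; a bystander
- tape_amber: roll of amber tape lying flat, 66 mm across, 20 mm high, on the right of the worktop; origin at the centre of its underside; a bystander

How it is judged (in metres and radians):
On the way, in this order (a step that is already met when the one before it is completed fails the run):
1. the stop arm is swung fully in while both cam levers are still open (value of joint stop_arm above 1.45 rad and value of joint each of end_cam, front_cam below 0.8 rad), for 0.1 s.
2. the right-hand cam lever is fully home while the front one is still open (value of joint stop_arm above 1.45 rad and value of joint end_cam above 1.65 rad and value of joint front_cam below 0.8 rad), for 0.1 s.
3. the front cam lever is fully home too (value of joint stop_arm above 1.45 rad and value of joint each of end_cam, front_cam above 1.65 rad), for 0.1 s.
At the end, for the whole second after the job is handed in: The stop arm is within about 0.12 rad of its stop and both cam levers within 0.27 rad of theirs; the glass lies flat and still, within 2 mm of its seated place against the fence pads and the stop nose, and square to the fence within 0.025 rad (all of step 3 and x of panel in the frame of nest between -0.002 and 0.002 m and y of panel in the frame of nest between -0.002 and 0.002 m and angle between the x axis of panel and the x axis of nest, either way round below 0.025 rad and z of panel in the frame of nest below 0.002 m and linear speed of panel below 0.01 m/s); the robot touches nothing.
It fails at once if the robot touches the glass (more than 0.5 N) (contact force between any of the fingers, the arm and panel above 0.5 N).
It fails at once if the glass is lifted or tipped (z of panel in the frame of nest above 0.006 m or angle between panel's own z axis and vertical above 0.08 rad).
It fails at once if a bystander is moved by more than 15 mm (distance of any of brass_weight, cap_orange, squeegee, tape_amber from where it was at the start of the episode above 0.015 m).
It also fails if it takes over 61 s, if anything falls off the work surface, if the arm or the gripper's body presses on something with over 40 N, if the wrist force passes 120 N, or if a joint passes its speed limit or range.

## Robot

A 7-joint arm with a two-finger parallel gripper is mounted at the origin on a cart in front of the work surface, level with it; the furniture and walls round the work are solid. World frame = base frame: x ahead of the robot, y to its left, z up, the work surface at z = 0. Lengths are in m, angles in degrees, forces in N, time in s.
With the tool pointing down it reaches from about 0.425 to 0.875 m from the base axis. Payload 4.7 kg.
Tool frame: the origin (TCP) lies on the centre line of the jaws, within the pads' length; the fingertips stand 11 mm ahead of it and the grasp point (between the pads) lies 8 mm behind it (finger_overhang is the x of the fingertips in the tool frame, in m); x points along the fingers, z is the direction in which the jaws open and shut, and the axes are right-handed (so a half turn about x gives the same grasp; the last joint's range is limited). The gripper opens to 87 mm and grips with 3 to 60 N. Pads are 19 mm wide; open, the fingers measure 117 mm over their backs; the gripper's body (75 mm by 190 mm) begins 51 mm behind the grasp point.
Start: joints at [76.381, 18.392, -4.016, 83.108, 1.295, 78.541, -3.26], TCP at [0.162, -0.63, 0.234] pointing down, gripper open.
Joint ranges: [-163.93, 163.93], [-17.29, 119.83], [-79.2, 71.16], [3.27, 140.29], [-89.18, 269.18], [5.43, 117.66], [-154.24, 154.24]. Speed limits (degrees/s): [147.25, 147.25, 180, 180, 180, 180, 180].

## Interface

Orientations are given as [roll, pitch, yaw] about the fixed x, y, z axes, in that order (R = Rz(yaw) Ry(pitch) Rx(roll)).
In Python, from cell import get_obs, read_camera, sign_off, cut_out, finger_overhang gives the robot as it stands.
- The arm moves only by the tool servo_tool, never from a script. Its argument "rows" is one flat list of numbers, 5 for each row, row after row: the shift along the world's x, y, z in mm, then the turn about the world's z in degrees, then the closure, from 0 (fully open) to 1 (shut). A call has 1 to 10 rows; each row is the pose to reach, as a shift and turn from the pose commanded when the call began; what a row does not reach only later rows make up. A row lasts 1/12 s, in which the tool goes at most 41.7 mm and 7.16 degrees, less where a joint would pass 70% of its speed; a pose out of reach is approached as far as the arm can. A call with a gripper value outside its range is refused whole. The fingers move at their own pace and stop on an object; "force" is the grip in N (left out, the last holds). Time passes only in rows, so rows that repeat a pose let the fingers close. It gives the time, the measured TCP pose, the force and the opening at its end, in the units of the state.
- get_obs(): the state, without advancing time (a new reading comes with each control period).
- read_camera(name): name is "scene" or "top" or "wrist"; returns a dict with "frame" (384x512x3 uint8, blue, green, red), "range_z" (384x512 float32, m along the optical axis (not along the pixel's ray), 0 where there is no reading), "intrinsics" (3x3 intrinsics, pixels), "k1" (the pictures are not rectified: a ray, as slopes to the right and down, at radius r is drawn at 1 + k1 r^2 times it, then the intrinsics apply), "cam_to_world" (4x4, takes a point from camera to world coordinates); the wrist camera has in their place "tool_from_camera" (4x4, takes a point from camera to tool coordinates, whose origin is the TCP and whose axes are the tool frame's). Camera axes: x right, y down, z forward; pixel columns grow to the right and rows downward; lengths in m; the calibration is good to about 2 mm. A picture is of the moment at which its call begins: read the wrist's pose just before it.
- sign_off(): hands the job in, once; it reports no verdict.
Trained networks look in a picture, given as the dict that the camera call returned (one of the last four; its "shot" number tells which), for a name from the list of things; names that differ only in an ending like _2 or _b are one class to them, and where a whole thing is asked for, a point or a joint stands for the part that bears it (a point fixed in the world has none). Each returns a list of dicts, best first, with "score" (0 to 1); they miss things now and then, are a little off and sometimes report something else, mostly with a low value. They report only what shows in the picture. A call takes as long as a camera call.
- cut_out(name, picture): "pixels" (384x512 bool, what is visible of it) and "extent" ([centre column, centre row, width, height] in pixels, round what is visible of it).
The state is a dict: "time_s": time; "qpos": joint angles; "joint_velocities": joint speeds; "effort": joint torques, N m; "tool_pos": TCP position; "tool_rot": TCP orientation; "force": force on the tool from outside, world axes, zero at the start; "wrist_torque": the same for the moment, N m; "grip_width": finger opening in m.
Only numpy, scipy, OpenCV 4.12 (cv2) and the standard library are available. Lean on these libraries where they do the work, as an engineer would, in place of code of your own. Each camera call takes 0.05 s, during which the arm holds its last target.

## Working session

There is one attempt and no reset: what is moved stays moved. The work goes in short steps, Python scripts to look and compute and a tool call to move; the robot and the scene stay as the last step left them, time stands still between calls to the robot, and variables do not carry over. Pictures are saved under pics/ and viewed, and the job is handed in when it is done.

Besides the shell and the picture viewer there is one more tool, called after "Call:" as a command line: name --argument value ..., lists and objects as JSON in quotes. servo_tool: Moves the arm, as the interface text tells. Its arguments: {"type":"object","properties":{"rows":{"type":"array"},"force":{"type":"number"}},"required":["rows"]}

```bash
mkdir -p pics; ls
cat > h.py <<'E'
import numpy as np,cv2
from cell import *
def world(pic,mask=None,T=None):
    z=pic["range_z"];K=pic["intrinsics"];k1=pic["k1"]
    v,u=np.nonzero((z>0)&(mask if mask is not None else True))
    xd=(u-K[0,2])/K[0,0];yd=(v-K[1,2])/K[1,1]
    x,y=xd.copy(),yd.copy()
    for _ in range(10):
        s=1+k1*(x*x+y*y);x=xd/s;y=yd/s
    d=z[v,u];P=np.stack([x*d,y*d,d,np.ones_like(d)])
    M=T if T is not None else np.array(pic["cam_to_world"])
    return (M@P)[:3].T,u,v
E
python3 - <<'E'
from h import *
print(get_obs())
for n in ["top","scene"]:
    p=read_camera(n);cv2.imwrite(f"pics/{n}0.png",p["frame"]);print(n,p["intrinsics"],p["k1"],p["cam_to_world"])
    for o in ["fixture","panel","stop_arm_grip","end_cam_grip","front_cam_grip","brass_weight","cap_orange","squeegee","tape_amber"]:
        r=cut_out(o,p)
        for q in r[:2]:
            W,_,_=world(p,q["pixels"]); print(o,round(q["score"],2),np.round(q["extent"]),np.median(W,0).round(4) if len(W) else None, q["pixels"].sum())
print(finger_overhang)
E
```

```text
pics
{'time_s': 0.0, 'qpos': array([76.3813723 , 18.43873256, -4.01320582, 83.17453578,  1.2969389 ,
       78.54145987, -3.25776459]), 'joint_velocities': array([ 0.03142978, -0.01339738,  0.07804541,  0.01875022,  0.08908402,
       -0.02661481,  0.12473061]), 'effort': array([-6.39787177e-04, -4.91282451e+01, -4.04092055e-01, -3.12525523e+01,
       -6.37707487e-02,  4.35399322e-02,  1.93211858e-04]), 'tool_pos': array([ 0.16172214, -0.62900934,  0.23246811]), 'tool_rot': array([-175.60112691,   89.89028994,  108.82765773]), 'force': array([0.93347254, 0.72440567, 0.62444887]), 'wrist_torque': array([ 0.00600039, -0.02502168,  0.03644071]), 'grip_width': 0.08681276943860408}
top [[458.23821657   0.         254.31622652]
 [  0.         458.23821657 198.88959889]
 [  0.           0.           1.        ]] -0.03762382177031603 [[-1.05287809e-02 -9.77314979e-01  2.11529138e-01  3.06580767e-01]
 [-9.99943816e-01  1.05504715e-02 -1.02612566e-03 -1.23213802e-02]
 [-1.22888416e-03 -2.11528057e-01 -9.77371153e-01  1.22889074e+00]
 [ 0.00000000e+00  0.00000000e+00  0.00000000e+00  1.0000000
[... 1127 characters left out ...]
2 0.0225] 931
stop_arm_grip 0.56 [223. 248.  37.  22.] [0.5337 0.1949 0.0388] 178
end_cam_grip 0.58 [242. 172.  14.  18.] [ 0.6541 -0.0914  0.0265] 147
end_cam_grip 0.48 [254. 194.  21.  24.] [ 0.5632 -0.0118  0.0363] 165
front_cam_grip 0.42 [261. 225.  24.  18.] [0.4944 0.0797 0.0402] 174
front_cam_grip 0.16 [221. 246.  36.  16.] [0.5345 0.1949 0.0388] 170
brass_weight 0.61 [249. 259.  11.  11.] [0.4503 0.1956 0.0409] 97
brass_weight 0.32 [282. 131.  17.  16.] [ 0.6265 -0.3538  0.018 ] 210
cap_orange 0.53 [239. 171.  13.  14.] [ 0.6526 -0.0921  0.0268] 142
squeegee 0.72 [253. 301.  19.  29.] [0.3863 0.2934 0.0089] 481
tape_amber 0.69 [282. 133.  20.  15.] [ 0.6255 -0.3534  0.0171] 196
0.011
```

Run:
```python
from h import *
p=cv2.imread("pics/top0.png");cv2.imwrite("pics/top0c.png",cv2.resize(p[140:300,110:310],None,fx=4,fy=4,interpolation=cv2.INTER_CUBIC)[:600,:800])
p=cv2.imread("pics/scene0.png");cv2.imwrite("pics/scene0c.png",cv2.resize(p[110:260,160:360],None,fx=4,fy=4,interpolation=cv2.INTER_CUBIC))
```

```text
(no output)
```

View pics/top0c.png

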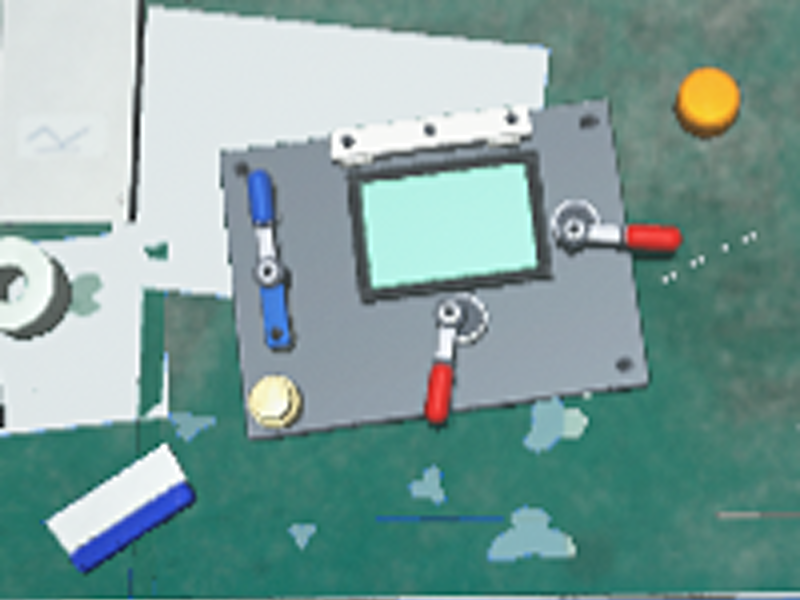

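View pics/top0.png

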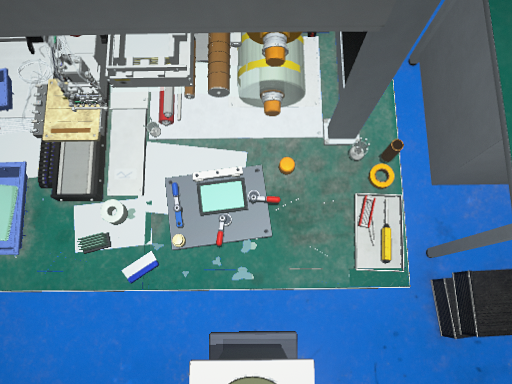

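```bash
cat >> h.py <<'E'
def ray(pic,u,v,zp):
    K=pic["intrinsics"];k1=pic["k1"];xd=(u-K[0,2])/K[0,0];yd=(v-K[1,2])/K[1,1];x,y=xd,yd
    for _ in range(10):
        s=1+k1*(x*x+y*y);x=xd/s;y=yd/s
    M=np.array(pic["cam_to_world"]);d=M[:3,:3]@[x,y,1];o=M[:3,3]
    return o+d*(zp-o[2])/d[2]
def fit(L,W):
    L=np.array(L);W=np.array(W)[:,:2];lc=L.mean(0);wc=W.mean(0);a=L-lc;b=W-wc
    th=np.arctan2((a[:,0]*b[:,1]-a[:,1]*b[:,0]).sum(),(a*b).sum())
    R=np.array([[np.cos(th),-np.sin(th)],[np.sin(th),np.cos(th)]]);t=wc-R@lc
    return th,R,t,(W-(L@R.T+t))
E
python3 - <<'E'
from h import *
p=read_camera("top");print(p["frame"].shape)
C=[(221,152,.015,100,135),(607,100,.015,100,-135),(648,384,.015,-100,-135),(248,437,.015,-100,135)]
C2=C+[(267,271,.035,5,105),(573,229,.035,5,-98.8),(450,312,.035,-38.8,-10)]
for c in (C,C2):
    W=[ray(p,110+(x+.5)/4-.5,140+(y+.5)/4-.5,z) for x,y,z,_,_ in c]
    th,R,t,res=fit([(a/1e3,b/1e3) for *_,a,b in c],W);print(th,t,(res*1e3).round(1))
# depth-based: plate pts
r=cut_out("fixture",p)[0];W,u,v=world(p,r["pixels"])
m=(W[:,2]>.01)&(W[:,2]<.02);q=W[m][:,:2].astype(np.float32)
print(cv2.minAreaRect(q), W[m][:,2].mean())
for n in ["stop_arm_grip","end_cam_grip"]:
  for g in cut_out(n,p)[:2]:
    Wg,_,_=world(p,g["pixels"]);Wg=Wg[Wg[:,2]>.03];L=(Wg[:,:2]-t)@R;print(n,g["score"],L.min(0),L.max(0),Wg[:,2].max())
# height map around
W,u,v=world(p); L=W
H={}
for x in np.arange(.3,.9,.05):
    print(round(x,2),[ (lambda s: round(float(s.max()),2) if len(s) else None)(W[(abs(W[:,0]-x)<.025)&(abs(W[:,1]-y)<.025)][:,2]) for y in np.arange(-.4,.45,.05)])
# grip angle via red/blue colours
f=p["frame"].astype(int);b,g,rr=f[...,0],f[...,1],f[...,2]
red=(rr>150)&(g<80)&(b<80);blue=(b>120)&(rr<80)&(g<120)
for nm,m in(("red",red),("blue",blue)):
    W,_,_=world(p,m);L=(W[:,:2]-t)@R
    for pv in [(.005,.105),(.005,-.0988),(-.0388,-.010)]:
        d=L-pv;k=(np.hypot(*d.T)<.085)&(W[:,2]>.025)
        if k.sum()>5: print(nm,pv,k.sum(),np.degrees(np.arctan2(*d[k].mean(0)[::-1])),np.hypot(*d[k].mean(0)))
E
```

```text
(384, 512, 3)
0.1242412745772853 [0.55048882 0.08638378] [[-1.4 -1.7]
 [-0.8  1.1]
 [ 0.7  1.3]
 [ 1.5 -0.8]]
0.12515609265437871 [0.55141689 0.08700332] [[-2.2 -2.4]
 [-1.8  0.4]
 [-0.4  0.8]
 [ 0.7 -1.3]
 [ 0.9  2.1]
 [ 1.8  0.6]
 [ 1.1 -0.2]]
((0.5516884326934814, 0.0867997407913208), (0.20139285922050476, 0.27060574293136597), 7.424940586090088) 0.015636953839398
stop_arm_grip 0.64 [-0.04442195  0.09396059] [0.07491002 0.11427362] 0.05138212058947067
end_cam_grip 0.67 [-0.01420194 -0.16363102] [ 0.02694705 -0.08781012] 0.05264938871610747
end_cam_grip 0.58 [-0.10741145 -0.16637952] [0.09847677 0.12005797] 0.05264938871610747
0.3 [-0.79, -0.78, -0.79, -0.78, -0.79, -0.79, -0.78, -0.79, -0.79, -0.78, -0.78, -0.79, -0.79, -0.78, -0.79, -0.78, -0.79]
0.35 [0.02, 0.02, 0.02, 0.01, 0.01, 0.01, 0.01, 0.01, 0.01, 0.01, 0.01, 0.01, 0.01, 0.01, 0.02, 0.01, 0.01]
0.4 [0.02, 0.03, 0.02, 0.01, 0.01, 0.01, 0.01, 0.01, 0.01, 0.01, 0.01, 0.01, 0.01, 0.02, 0.02, 0.01, 0.01]
0.45 [0.02, 0.03, 0.03, 0.01, 0.01, 0.01, 0.01, 0.02, 0.02, 0.05, 0.05, 0.05, 0.06, 0.01, 0.01, 0.02, 0.05]
0.5 [0.02, 0.03,
[... 429 characters left out ...]
0.08, 0.01, 0.65, 0.65, 0.66, 0.66, 0.66, 0.66, 0.66, 0.66, 0.66, 0.66, 0.67, 0.67, 0.61]
0.75 [0.01, 0.01, 0.63, 0.63, 0.58, 0.58, 0.58, 0.58, 0.58, 0.58, 0.58, 0.58, 0.58, 0.58, 0.58, 0.58, 0.58]
0.8 [0.01, 0.01, 0.0, 0.01, 0.48, 0.2, 0.36, 0.37, 0.22, 0.19, 0.32, 0.34, 0.34, 0.34, 0.34, 0.28, 0.3]
0.85 [0.01, 0.01, None, 0.33, 0.01, 0.2, 0.36, 0.37, 0.36, 0.36, 0.32, 0.35, 0.32, 0.32, 0.34, 0.4, 0.3]
0.9 [0.01, None, None, 0.32, 0.01, 0.2, 0.33, 0.33, 0.33, 0.19, 0.31, 0.32, 0.3, 0.3, 0.33, 0.31, 0.3]
red (0.005, -0.0988) 60 -103.23883929094906 0.05297275363245553
red (-0.0388, -0.01) 64 166.16423124206304 0.05349963250748721
blue (0.005, 0.105) 79 -0.11459352219905243 0.02759310710889105
```

```bash
cat >> h.py <<'E'
TH=0.125;T0=np.array([.5517,.0869]);c_,s_=np.cos(TH),np.sin(TH);RF=np.array([[c_,-s_],[s_,c_]])
PV=dict(stop=((.005,.105),0),end=((.005,-.0988),-110),front=((-.0388,-.010),160))
def angles(n="top"):
    p=read_camera(n);f=p["frame"].astype(int);b,g,rr=f[...,0],f[...,1],f[...,2]
    red=(rr>150)&(g<80)&(b<80);blue=(b>120)&(rr<80)&(g<130)
    for k,(pv,a0) in PV.items():
        W,_,_=world(p,blue if k=="stop" else red);L=(W[:,:2]-T0)@RF-pv;r=np.hypot(*L.T)
        a=np.degrees(np.arctan2(L[:,1],L[:,0]))-a0;a=(a+90)%360-90
        m=(r<.085)&(r>.02)&(W[:,2]>.025)&(W[:,2]<.06)&(a>-40)&(a<130)
        if m.sum(): print(k,"joint rad",round(np.radians(np.median(a[m])),3),"r",r[m].mean().round(4),m.sum())
    return p
def tip(k,phi,r,off):
    "phi joint rad; off: distance of tool centre behind the arm line (mm)"
    pv,a0=PV[k];a=np.radians(a0)+phi;d=np.array([np.cos(a),np.sin(a)]);n=np.array([-d[1],d[0]])
    W=RF@(np.array(pv)+r/1e3*d-off/1e3*n)+T0
    jaw=np.degrees(a+TH)
    return W*1e3,jaw
def now():
    o=get_obs();from scipy.spatial.transform import Rotation as Ro
    R=Ro.from_euler("xyz",o["tool_rot"],degrees=True).as_matrix()
    print("t",round(o["time_s"],2),"tcp",(o["tool_pos"]*1e3).round(1),"jaw",np.degrees(np.arctan2(R[1,2],R[0,2])).round(1),"F",o["force"].round(1),"q",o["qpos"].round(0),o["grip_width"])
E
python3 - <<'E'
from h import *
now();angles();angles("scene")
for k,ph in (("stop",[.1,.5,1,1.571]),("end",[.12,1,1.92]),("front",[.1,1,1.92])):
    for q in ph: print(k,q,*tip(k,q,54,28))
E
```

```text
t 1.2 tcp [ 161.9 -629.5  233.6] jaw -75.6 F [-0.8 -0.7  0.6] q [76. 18. -4. 83.  1. 79. -3.] 0.08671405767485908
stop joint rad -0.003 r 0.0509 64
end joint rad 0.104 r 0.053 63
front joint rad 0.111 r 0.0535 66
stop joint rad 0.126 r 0.0487 48
end joint rad 0.016 r 0.0493 28
front joint rad 0.022 r 0.0571 41
stop 0.1 [602.45600125 176.45763728] 12.891550390443523
stop 0.5 [603.74487343 200.59241412] 35.80986219567645
stop 1 [592.11716587 228.35363634] 64.45775195221762
stop 1.571 [564.60761643 248.77798124] 97.17364205418761
end 0.12 [535.52091264 -61.3050304 ] -95.96253401929482
end 1 [586.81406356 -68.65990642] -45.54224804778239
end 1.92 [626.05131906 -31.54698925] 7.169869104253344
front 0.1 [464.329477   106.60780942] 172.8915503904435
front 1 [456.29532728  54.30543211] 224.45775195221762
front 1.92 [493.40824445  15.0681766 ] 277.1698691042534
```

Call:
servo_tool --rows '[40,25,0,7,1,75,45,0,14,1,110,70,0,21,1,145,95,0,28,1,180,120,0,35,1,215,145,0,42,1,250,170,0,49,1,285,195,0,56,1,315,220,0,56,1,315,220,0,56,1]' --force 20

```text
time_s: 2.13
tool_pos: [0.484, -0.4017, 0.2339]
tool_rot: [58.6, 89.6, 39.7]
force: [0.8, 2.7, 0.3]
grip_width: 0.0282
```

Call:
servo_tool --rows '[15,38,0,7,1,30,76,0,14,1,45,114,0,21,1,60,152,0,28,1,75,190,0,32.5,1,85,228,0,32.5,1,95,266,0,32.5,1,105,304,0,32.5,1,115,342,0,32.5,1,125,380,0,32.5,1]'

```text
time_s: 2.97
tool_pos: [0.6021, -0.028, 0.2339]
tool_rot: [-52.8, 90.0, -39.9]
force: [1.2, 0.3, -0.2]
grip_width: 0.0003
```

Call:
servo_tool --rows '[0,40,-10,0,1,0,80,-25,0,1,0,120,-40,0,1,0,160,-55,0,1,0,190,-70,0,1,0,201,-84,0,1,0,201,-84,0,1,0,201,-84,0,1]'

```text
time_s: 3.63
tool_pos: [0.6013, 0.1716, 0.1489]
tool_rot: [-168.1, 89.9, -155.1]
force: [-0.3, -0.1, 0.5]
grip_width: 0.0003
```

Run:
```python
from h import *
now()
p=angles();cv2.imwrite("pics/top1.png",cv2.resize(p["frame"][140:290,110:310],None,fx=4,fy=4))
p=read_camera("wrist");cv2.imwrite("pics/w1.png",p["frame"])
```

```text
t 3.63 tcp [601.3 171.6 148.9] jaw 13.0 F [-0.3 -0.1  0.5] q [ 15.  24. -42.  92.  17.  71. -17.] 0.0002949486081260291
end joint rad 0.101 r 0.053 59
```

View pics/w1.png

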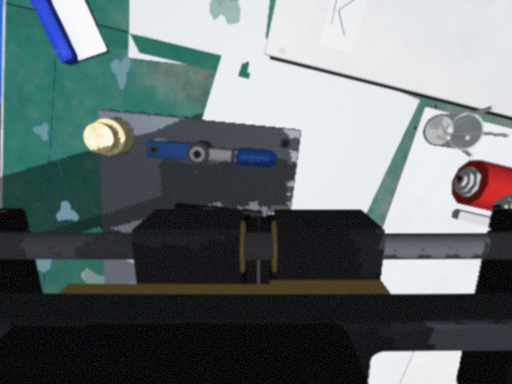

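View pics/top1.png

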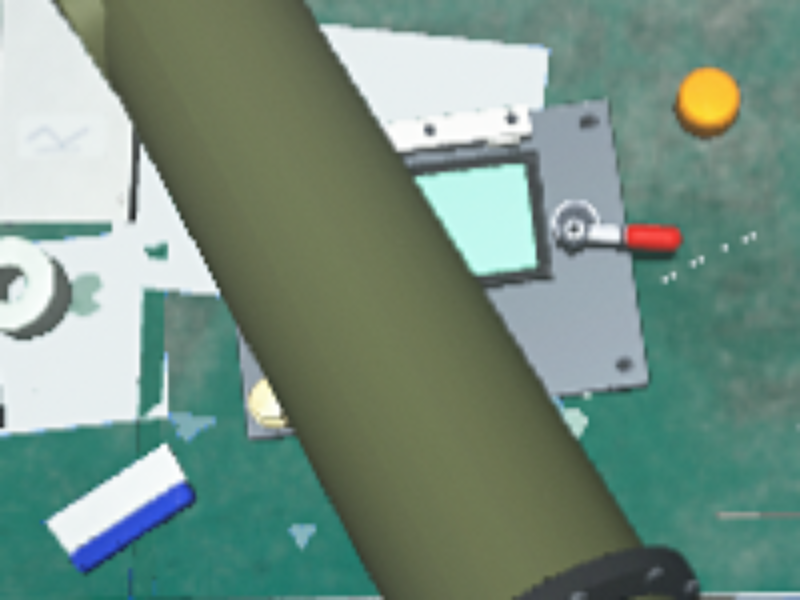

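```bash
cat >> h.py <<'E'
def wristW(p,mask=None):
    from scipy.spatial.transform import Rotation as Ro
    o=get_obs();M=np.eye(4);M[:3,:3]=Ro.from_euler("xyz",o["tool_rot"],degrees=True).as_matrix();M[:3,3]=o["tool_pos"]
    return world(p,mask,M@np.array(p["tool_from_camera"]))
def wangles():
    p=read_camera("wrist");f=p["frame"].astype(int);b,g,rr=f[...,0],f[...,1],f[...,2]
    for k,(pv,a0) in PV.items():
        W,_,_=wristW(p,(b>100)&(rr<90)&(g<130) if k=="stop" else (rr>120)&(g<70)&(b<70));L=(W[:,:2]-T0)@RF-pv;r=np.hypot(*L.T)
        a=np.degrees(np.arctan2(L[:,1],L[:,0]))-a0;a=(a+90)%360-90
        m=(r<.085)&(r>.02)&(W[:,2]>.025)&(W[:,2]<.06)&(a>-40)&(a<130)
        if m.sum()>5: print("wrist",k,"joint",round(np.radians(np.median(a[m])),3),"r",r[m].mean().round(4),"xyz",W[m].mean(0).round(4),"zmax",np.percentile(W[m,2],95).round(4),m.sum())
    return p
E
python3 - <<'E'
from h import *
p=wangles()
# pivot check
for (u,v) in [(198,153)]:
    mk=np.zeros((384,512),bool);mk[v-2:v+3,u-2:u+3]=1
    W,_,_=wristW(p,mk);print(np.median(W,0), RF@np.array([.005,.105])+T0)
E
```

```text
wrist stop joint 0.064 r 0.0494 xyz [0.5921 0.2009 0.0435] zmax 0.0451 401
[0.54400126 0.19238651 0.04600486] [0.54357014 0.19170413]
```

Call:
servo_tool --rows '[0,2,-30,0,1,0,2,-60,0,1,0,2,-90,0,1,0,2,-105,0,1,0,2,-111,0,1,0,2,-111,0,1,0,2,-111,0,1]'

```text
time_s: 4.37
tool_pos: [0.6031, 0.1734, 0.0401]
tool_rot: [1.1, 89.9, 14.0]
force: [0.0, 0.1, 0.9]
grip_width: 0.0006
```

Run:
```python
from h import *
now()
o=get_obs();c=o["tool_pos"][:2]*1e3
for q in [.2,.35,.5,.65,.8,.95,1.1,1.25,1.4,1.5,1.571,1.62]:
    w,j=tip("stop",q,54,18); print(q,(w-c).round(1),round(j-13,1))
```

```text
t 4.37 tcp [603.1 173.4  40.1] jaw 12.9 F [0.  0.1 0.9] q [ 12.  30. -39.  97.  22.  60. -21.] 0.0005583339523286322
0.2 [-2.7 18.5] 5.6
0.35 [-3.3 27. ] 14.2
0.5 [-5.3 35.3] 22.8
0.65 [-8.4 43.3] 31.4
0.8 [-12.7  50.6] 40.0
0.95 [-18.1  57.3] 48.6
1.1 [-24.3  63. ] 57.2
1.25 [-31.4  67.8] 65.8
1.4 [-39.1  71.5] 74.4
1.5 [-44.5  73.2] 80.1
1.571 [-48.5  74.2] 84.2
1.62 [-51.2  74.6] 87.0
```

Call:
servo_tool --rows '[-1,9,0,2,1,-2,18,0,5,1,-3,23,0,10,1,-3,27,0,14,1,-4,31,0,18,1,-5,35,0,23,1,-7,39,0,27,1,-8,43,0,31,1,-10,47,0,36,1,-13,51,0,40,1]'

```text
time_s: 5.2
tool_pos: [0.5926, 0.2249, 0.0412]
tool_rot: [-44.3, 89.6, 8.9]
force: [4.9, -0.3, -1.3]
grip_width: 0.0006
```

Run:
```python
from h import *
now()
p=wangles();cv2.imwrite("pics/w2.png",p["frame"]);angles()
```

```text
t 5.2 tcp [592.6 224.9  41.2] jaw 53.2 F [ 4.9 -0.3 -1.3] q [ 13.  34. -48.  96.  28.  62.  11.] 0.000631252912479033
wrist stop joint 0.918 r 0.065 xyz [0.5765 0.2477 0.0381] zmax 0.0397 7
end joint rad 0.096 r 0.0529 61
```

View pics/w2.png

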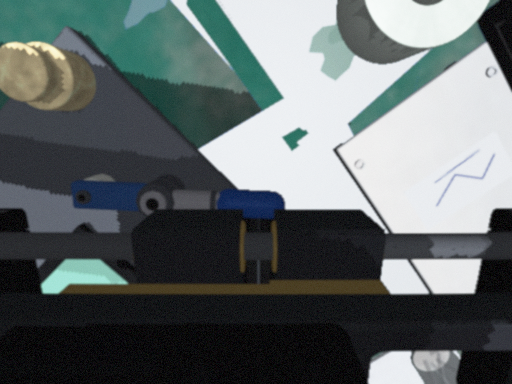

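Call:
servo_tool --rows '[-3,3,0,5,1,-5,6,0,9,1,-8,9,0,13,1,-12,12,0,18,1,-15,14,0,22,1,-19,17,0,26,1,-23,19,0,30,1,-26,20,0,34,1,-31,22,0,40,1,-35,23,0,44,1]'

```text
time_s: 6.13
tool_pos: [0.5558, 0.2499, 0.0409]
tool_rot: [-60.2, 89.6, 36.9]
force: [3.3, 3.3, 0.3]
grip_width: 0.0007
```

Call:
servo_tool --rows '[-3,0,0,0,1,-5,0,0,0,1,-7,0,0,0,1,-7,0,0,0,1]'

```text
time_s: 6.47
tool_pos: [0.5525, 0.2497, 0.0411]
tool_rot: [-68.8, 89.2, 27.9]
force: [12.5, 6.2, -4.7]
grip_width: 0.0006
```

Run:
```python
from h import *
now()
p=wangles();cv2.imwrite("pics/w3.png",p["frame"]);print(tip("stop",1.571,54,18))
```

```text
t 6.47 tcp [552.5 249.7  41.1] jaw 96.7 F [12.5  6.2 -4.7] q [ 18.  35. -58. 100.  33.  63.  46.] 0.0006388255712139825
wrist stop joint 1.712 r 0.0567 xyz [0.5296 0.2465 0.0384] zmax 0.0397 6
(array([554.68589389, 247.5292131 ]), np.float64(97.17364205418761))
```

View pics/w3.png

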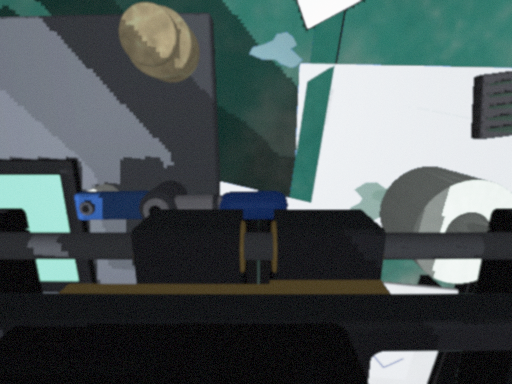

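Call:
servo_tool --rows '[8,0,0,0,1,20,0,0,0,1,22,0,5,0,1,22,0,35,0,1,22,0,70,0,1,22,0,105,0,1,22,-10,120,-7,1,22,-45,130,-14,1,22,-80,130,-21,1,22,-80,130,-28,1]'

```text
time_s: 7.35
tool_pos: [0.5702, 0.1584, 0.169]
tool_rot: [-161.1, 89.6, -93.1]
force: [1.0, -1.8, -0.6]
grip_width: 0.0004
```

Run:
```python
from h import *
now();o=get_obs();c=o["tool_pos"][:2]*1e3
w,j=tip("end",.1,54,42);print(w,w-c,j+90)
```

```text
t 7.35 tcp [570.2 158.4 169. ] jaw 67.9 F [ 1.  -1.8 -0.6] q [ 28.  23. -58.  95.  21.  73.  34.] 0.00038700442615476256
[520.61929445 -58.89328725] [ -49.53157354 -217.28138258] -7.108449609556473
```

Call:
servo_tool --rows '[-5,-25,0,-7,1,-10,-50,0,-14,1,-15,-75,0,-21,1,-20,-100,0,-28,1,-25,-125,0,-35,1,-30,-150,0,-42,1,-35,-175,0,-49,1,-40,-200,0,-56,1,-45,-215,0,-63,1,-50,-222,0,-70,1]'

```text
time_s: 8.18
tool_pos: [0.5175, -0.0572, 0.1687]
tool_rot: [-153.2, 89.9, -155.0]
force: [0.1, 0.4, -0.8]
grip_width: 0.0007
```

Call:
servo_tool --rows '[0,0,-20,-5,1,0,0,-20,-5,1,0,0,-20,-5,1]'

```text
time_s: 8.43
tool_pos: [0.5175, -0.0538, 0.1482]
tool_rot: [172.0, 89.8, 166.1]
force: [0.5, 0.8, 0.2]
grip_width: 0.0005
```

Run:
```python
from h import *
now();p=wangles();cv2.imwrite("pics/w4.png",p["frame"]);p=angles();cv2.imwrite("pics/top4.png",cv2.resize(p["frame"][140:290,110:310],None,fx=4,fy=4))
```

```text
t 8.43 tcp [517.5 -53.8 148.2] jaw -6.0 F [0.5 0.8 0.2] q [ 44.  10. -45. 106.   8.  67.  -9.] 0.0004937490804938418
wrist end joint 0.13 r 0.0482 xyz [ 0.5645 -0.0583  0.0435] zmax 0.0456 437
wrist front joint 0.111 r 0.0523 xyz [0.4627 0.0783 0.0433] zmax 0.0454 736
stop joint rad 1.646 r 0.0522 60
front joint rad 0.103 r 0.0538 66
```

View pics/w4.png

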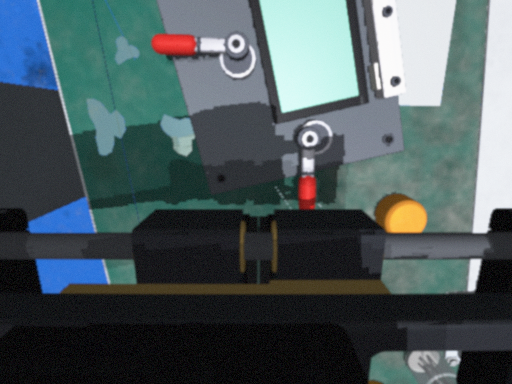

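View pics/top4.png

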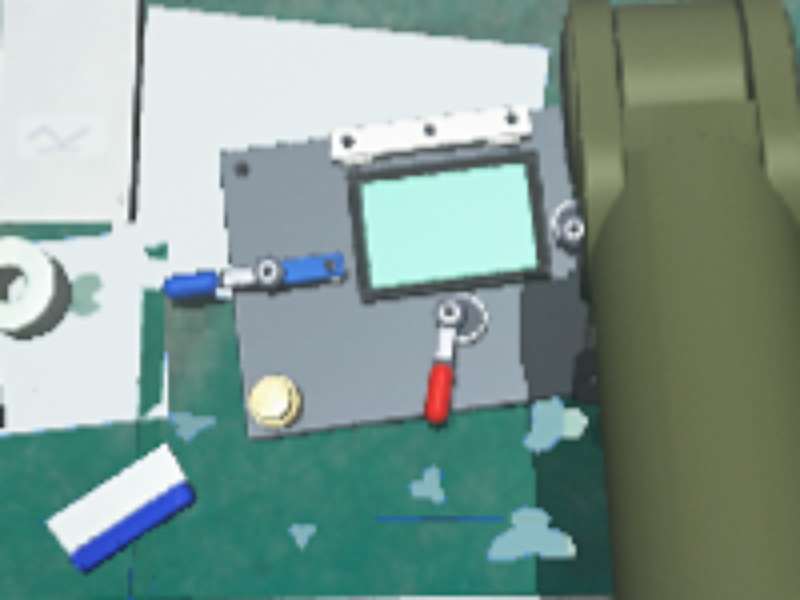

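Call:
servo_tool --rows '[3,-5,-30,0,1,3,-5,-60,0,1,3,-5,-90,0,1,3,-5,-105,0,1,3,-5,-110,0,1,3,-5,-110,0,1,3,-5,-110,0,1]'

```text
time_s: 9.12
tool_pos: [0.523, -0.0591, 0.0398]
tool_rot: [8.2, 89.9, 2.1]
force: [0.4, -0.9, 0.5]
grip_width: 0.0003
```

Run:
```python
from h import *
now()
o=get_obs();c=o["tool_pos"][:2]*1e3
for q in [.2,.3,.4,.5,.6,.7,.8,.9,1.,1.1,1.2,1.3,1.4,1.5,1.6,1.7,1.8,1.92,2]:
    w,j=tip("end",q,54,23); print(q,(w-c).round(1),round(j+90+6,1))
```

```text
t 9.12 tcp [523.  -59.1  39.8] jaw -6.0 F [ 0.4 -0.9  0.5] q [ 41.  19. -42. 111.  15.  55. -15.] 0.00030466907160441606
0.2 [21.7 -4.8] 4.6
0.3 [27.1 -7. ] 10.4
0.4 [32.8 -8.6] 16.1
0.5 [38.6 -9.6] 21.8
0.6 [ 44.4 -10.1] 27.5
0.7 [50.3 -9.9] 33.3
0.8 [56.1 -9.2] 39.0
0.9 [61.8 -7.9] 44.7
1.0 [67.4 -6.1] 50.5
1.1 [72.7 -3.6] 56.2
1.2 [77.8 -0.7] 61.9
1.3 [82.6  2.7] 67.6
1.4 [87.   6.6] 73.4
1.5 [91.  10.9] 79.1
1.6 [94.5 15.6] 84.8
1.7 [97.6 20.6] 90.6
1.8 [100.1  25.9] 96.3
1.92 [102.4  32.5] 103.2
2 [103.5  37.1] 107.8
```

Call:
servo_tool --rows '[11,-2,0,2,1,21,-5,0,5,1,27,-7,0,10,1,33,-9,0,16,1,39,-10,0,22,1,44,-10,0,27,1,50,-10,0,33,1,56,-9,0,39,1,62,-8,0,45,1,67,-6,0,50,1]'

```text
time_s: 9.95
tool_pos: [0.589, -0.0665, 0.0402]
tool_rot: [-154.1, 89.9, -110.0]
force: [-4.0, -1.6, 1.3]
grip_width: 0.0003
```

Run:
```python
from h import *
now();p=wangles();cv2.imwrite("pics/w5.png",p["frame"])
```

```text
t 9.95 tcp [589.  -66.5  40.2] jaw 44.2 F [-4.  -1.6  1.3] q [ 43.  30. -49. 102.  26.  60.  29.] 0.00027731803948757427
```

View pics/w5.png

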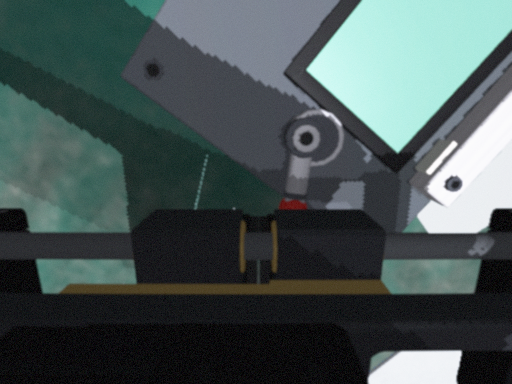

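Call:
servo_tool --rows '[3,1,0,3,1,6,2,0,6,1,8,3,0,9,1,11,5,0,12,1,13,7,0,15,1,16,9,0,18,1,18,11,0,21,1,20,13,0,23,1,22,15,0,26,1,24,17,0,29,1]'

```text
time_s: 10.83
tool_pos: [0.6133, -0.0506, 0.0401]
tool_rot: [-152.2, 89.8, -79.3]
force: [-3.3, -1.6, 0.5]
grip_width: 0.0006
```

Call:
servo_tool --rows '[2,2,0,3,1,4,5,0,6,1,5,7,0,9,1,7,10,0,12,1,8,13,0,15,1,9,15,0,17,1,10,18,0,20,1,11,20,0,23,1,12,22,0,24,1,12,22,0,24,1]'

```text
time_s: 11.67
tool_pos: [0.6255, -0.0319, 0.04]
tool_rot: [175.1, 89.6, -88.2]
force: [-2.1, -7.3, 1.3]
grip_width: 0.0004
```

Run:
```python
from h import *
now();p=wangles();cv2.imwrite("pics/w6.png",p["frame"]);print(tip("end",1.92,54,23))
```

```text
t 11.67 tcp [625.5 -31.9  40. ] jaw 96.6 F [-2.1 -7.3  1.3] q [ 44.  38. -58.  97.  35.  65.  72.] 0.0004068726458832277
(array([625.42726167, -26.58608687]), np.float64(7.169869104253344))
```

View pics/w6.png

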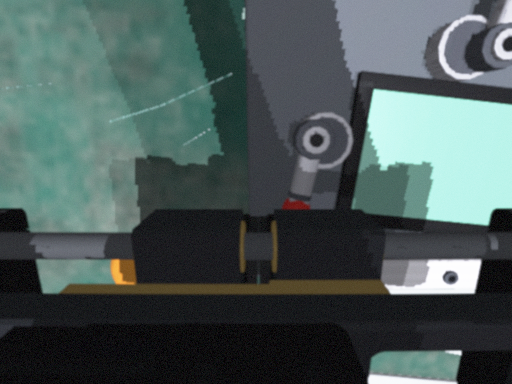

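Call:
servo_tool --rows '[0,3,0,0,1,1,6,0,0,1,1,8,0,0,1,1,10,0,0,1,1,10,0,0,1]'

```text
time_s: 12.13
tool_pos: [0.6266, -0.0223, 0.0401]
tool_rot: [178.2, 89.5, -85.2]
force: [-1.9, -8.1, 2.0]
grip_width: 0.0006
```

Run:
```python
from h import *
now();p=wangles();cv2.imwrite("pics/w7.png",p["frame"])
```

```text
t 12.13 tcp [626.6 -22.3  40.1] jaw 96.6 F [-1.9 -8.1  2. ] q [ 43.  38. -58.  97.  36.  65.  71.] 0.0005554799040555238
```

View pics/w7.png

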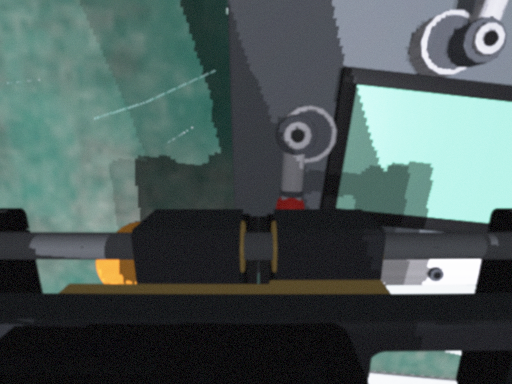

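Call:
servo_tool --rows '[0,2,0,0,1,0,4,0,0,1,0,6,0,0,1,0,6,0,0,1]'

```text
time_s: 12.52
tool_pos: [0.6267, -0.0187, 0.0401]
tool_rot: [175.0, 89.4, -88.4]
force: [-2.3, -11.3, 2.4]
grip_width: 0.0007
```

Run:
```python
from h import *
now();p=wangles();cv2.imwrite("pics/w8.png",p["frame"])
```

```text
t 12.52 tcp [626.7 -18.7  40.1] jaw 96.5 F [ -2.3 -11.3   2.4] q [ 42.  38. -58.  97.  36.  66.  71.] 0.0006685196631931461
```

View pics/w8.png

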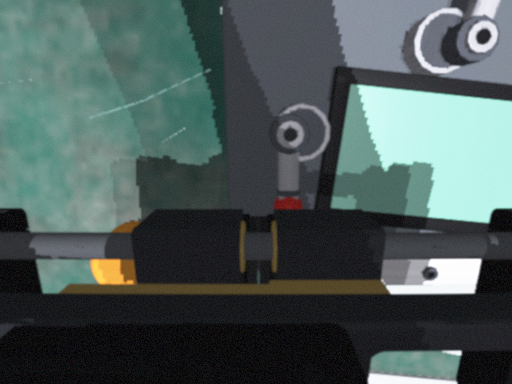

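Call:
servo_tool --rows '[0,2,0,0,1,0,4,0,0,1,0,4,0,0,1]'

```text
time_s: 12.82
tool_pos: [0.6268, -0.0184, 0.0401]
tool_rot: [171.9, 89.1, -91.7]
force: [-3.4, -17.1, 5.4]
grip_width: 0.0007
```

Call:
servo_tool --rows '[0,-10,0,0,1,0,-25,0,0,1,0,-30,10,0,1,0,-30,40,0,1,0,-30,80,0,1,0,-30,110,0,1,-30,-30,120,0,1,-60,-30,120,0,1,-60,-30,120,0,1,-60,-30,120,0,1]'

```text
time_s: 13.65
tool_pos: [0.5653, -0.0368, 0.1598]
tool_rot: [-155.3, 89.9, -58.4]
force: [-0.0, -0.1, 0.7]
grip_width: 0.0001
```

Run:
```python
from h import *
now();p=wangles();cv2.imwrite("pics/w9.png",p["frame"]);angles()
```

```text
t 13.65 tcp [565.3 -36.8 159.8] jaw 96.9 F [-0.  -0.1  0.7] q [ 56.  25. -68.  99.  24.  73.  80.] 0.0001029145089373537
wrist front joint 0.167 r 0.0529 xyz [0.4619 0.0765 0.0415] zmax 0.0444 461
stop joint rad 1.646 r 0.0526 59
end joint rad 2.011 r 0.0494 22
front joint rad 0.111 r 0.0539 65
```

View pics/w9.png

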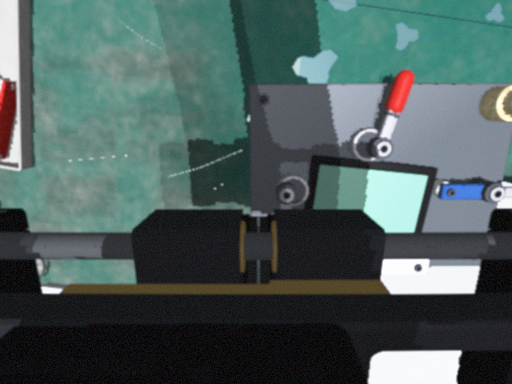

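Call:
servo_tool --rows '[-10,14,0,-7,1,-20,28,0,-14,1,-30,42,0,-21,1,-40,56,0,-28,1,-50,70,0,-35,1,-60,84,0,-42,1,-70,98,0,-49,1,-80,112,0,-56,1,-90,130,0,-63,1,-102,150,0,-70,1]'

```text
time_s: 14.58
tool_pos: [0.4647, 0.1147, 0.1593]
tool_rot: [23.2, 89.9, 49.8]
force: [0.0, -0.7, 0.9]
grip_width: 0.0006
```

Call:
servo_tool --rows '[0,0,0,-7,1,0,0,0,-14,1,0,0,0,-21,1,0,0,0,-28,1,0,0,-20,-34,1,0,0,-20,-34,1,0,0,-20,-34,1]'

```text
time_s: 15.17
tool_pos: [0.4637, 0.1144, 0.1384]
tool_rot: [141.6, 89.9, 134.8]
force: [-0.2, 0.1, 1.2]
grip_width: 0.0004
```

Run:
```python
from h import *
now();p=wangles();cv2.imwrite("pics/w10.png",p["frame"]);angles();print(tip("front",.11,54,34))
```

```text
t 15.17 tcp [463.7 114.4 138.4] jaw -6.8 F [-0.2  0.1  1.2] q [ 43.   7. -62. 112.   6.  65. -29.] 0.000424426643990209
wrist stop joint 1.632 r 0.0528 xyz [0.5342 0.2436 0.0431] zmax 0.0454 866
wrist end joint 2.033 r 0.0534 xyz [0.621  0.0015 0.0428] zmax 0.0452 350
end joint rad 1.946 r 0.0505 53
front joint rad 0.152 r 0.0473 39
(array([464.67022902, 112.06590367]), np.float64(173.46450818557435))
```

View pics/w10.png

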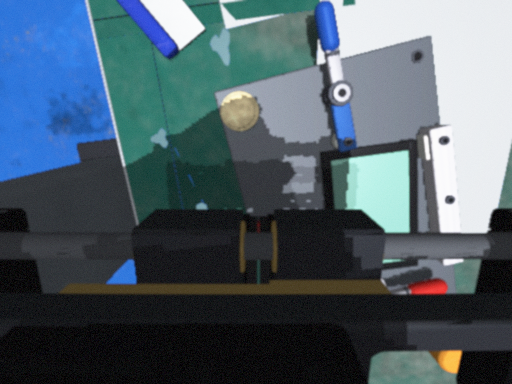

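Call:
servo_tool --rows '[0,0,-30,0,1,0,0,-60,0,1,0,0,-85,0,1,0,0,-98,0,1,0,0,-99,0,1,0,0,-99,0,1,0,0,-99,0,1]'

```text
time_s: 15.85
tool_pos: [0.4652, 0.1139, 0.041]
tool_rot: [18.9, 89.9, 11.9]
force: [0.7, 0.6, -0.3]
grip_width: 0.0004
```

Run:
```python
from h import *
now()
o=get_obs();c=o["tool_pos"][:2]*1e3
for q in [.2,.3,.4,.5,.6,.7,.8,.9,1.,1.1,1.2,1.3,1.4,1.5,1.6,1.7,1.8,1.92,2]:
    w,j=tip("front",q,54,18); print(q,(w-c).round(1),round(j-180+6.8,1))
```

```text
t 15.85 tcp [465.2 113.9  41. ] jaw -7.0 F [ 0.7  0.6 -0.3] q [ 36.  17. -58. 117.  18.  55. -38.] 0.0003861188049932529
0.2 [ -4.3 -22.5] 5.4
0.3 [ -5.9 -27.9] 11.2
0.4 [ -7.  -33.5] 16.9
0.5 [ -7.6 -39.2] 22.6
0.6 [ -7.5 -44.9] 28.3
0.7 [ -7.  -50.5] 34.1
0.8 [ -5.8 -56.1] 39.8
0.9 [ -4.1 -61.5] 45.5
1.0 [ -1.9 -66.8] 51.3
1.1 [  0.9 -71.8] 57.0
1.2 [  4.1 -76.4] 62.7
1.3 [  7.8 -80.8] 68.4
1.4 [ 11.9 -84.7] 74.2
1.5 [ 16.4 -88.2] 79.9
1.6 [ 21.2 -91.3] 85.6
1.7 [ 26.3 -93.9] 91.4
1.8 [ 31.6 -95.9] 97.1
1.92 [ 38.2 -97.6] 104.0
2 [ 42.7 -98.3] 108.6
```

Call:
servo_tool --rows '[-2,-11,0,2,1,-4,-22,0,5,1,-6,-28,0,11,1,-7,-33,0,17,1,-8,-39,0,22,1,-8,-45,0,28,1,-7,-50,0,34,1,-6,-56,0,40,1,-4,-61,0,45,1,-2,-67,0,51,1]'

```text
time_s: 16.68
tool_pos: [0.463, 0.049, 0.0415]
tool_rot: [-3.2, 89.8, 41.1]
force: [-1.4, 6.1, 0.5]
grip_width: 0.0002
```

Call:
servo_tool --rows '[1,-3,0,3,1,3,-5,0,6,1,4,-7,0,9,1,6,-10,0,12,1,8,-12,0,14,1,10,-14,0,17,1,12,-16,0,20,1,14,-18,0,23,1,16,-20,0,26,1,18,-21,0,29,1]'

```text
time_s: 17.52
tool_pos: [0.4797, 0.0269, 0.041]
tool_rot: [33.5, 89.9, 106.7]
force: [-5.0, 3.5, 2.4]
grip_width: 0.0006
```

Call:
servo_tool --rows '[2,-2,0,3,1,5,-3,0,6,1,7,-4,0,9,1,10,-6,0,12,1,13,-7,0,15,1,15,-8,0,17,1,18,-8,0,20,1,21,-9,0,23,1,22,-9,0,24,1,22,-9,0,24,1]'

```text
time_s: 18.35
tool_pos: [0.5003, 0.017, 0.0406]
tool_rot: [86.5, 89.8, -176.5]
force: [-7.5, 1.6, 3.3]
grip_width: 0.0006
```

Run:
```python
from h import *
now();p=wangles();cv2.imwrite("pics/w11.png",p["frame"]);print(tip("front",1.92,54,18))
```

```text
t 18.35 tcp [500.3  17.   40.6] jaw 97.0 F [-7.5  1.6  3.3] q [ 58.  32. -74. 114.  35.  62.  64.] 0.0006020192762244039
(array([503.3300492,  16.3162914]), np.float64(277.1698691042534))
```

View pics/w11.png

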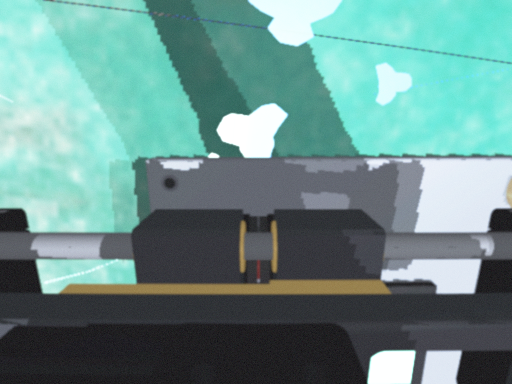

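Keep pressing until the hard stop shows in the force.

Call:
servo_tool --rows '[2,0,0,0,1,4,0,0,0,1,6,0,0,0,1,6,0,0,0,1]'

```text
time_s: 18.73
tool_pos: [0.5012, 0.0169, 0.0399]
tool_rot: [95.1, 89.1, -168.0]
force: [-19.3, 0.7, 14.5]
grip_width: 0.0002
```

Call:
servo_tool --rows '[2,0,0,0,1,3,0,0,0,1,4,0,0,0,1,4,0,0,0,1]'

```text
time_s: 19.07
tool_pos: [0.5015, 0.0168, 0.0394]
tool_rot: [95.7, 88.7, -167.3]
force: [-28.5, -0.2, 22.5]
grip_width: 0.0002
```

Call:
servo_tool --rows '[-10,0,0,0,1,-25,0,0,0,1,-30,0,15,0,1,-30,0,50,0,1,-30,0,90,0,1,-30,0,120,0,1,-20,-40,140,0,1,-10,-80,160,0,1,0,-120,160,0,1,0,-160,160,0,1]'

```text
time_s: 19.9
tool_pos: [0.5146, -0.1404, 0.2036]
tool_rot: [-129.5, 89.5, -32.6]
force: [0.9, 0.4, -1.0]
grip_width: 0.0004
```

Call:
servo_tool --rows '[0,-40,0,0,1,0,-80,0,0,1,0,-120,0,0,1,0,-160,0,0,1,0,-160,0,0,1,0,-160,0,0,1]'

```text
time_s: 20.4
tool_pos: [0.5113, -0.3019, 0.2007]
tool_rot: [-106.6, 89.9, -10.0]
force: [0.5, 0.9, -0.2]
grip_width: 0.0003
```

Run:
```python
from h import *
now();p=angles();cv2.imwrite("pics/top12.png",cv2.resize(p["frame"][140:290,110:310],None,fx=4,fy=4,interpolation=cv2.INTER_CUBIC))
```

```text
t 20.4 tcp [ 511.3 -301.9  200.7] jaw 96.6 F [ 0.5  0.9 -0.2] q [ 80.  25. -66.  92.  23.  78. 107.] 0.00028722488235577887
stop joint rad 1.628 r 0.0524 58
end joint rad 1.949 r 0.0501 51
front joint rad 1.863 r 0.0531 52
```

View pics/top12.png

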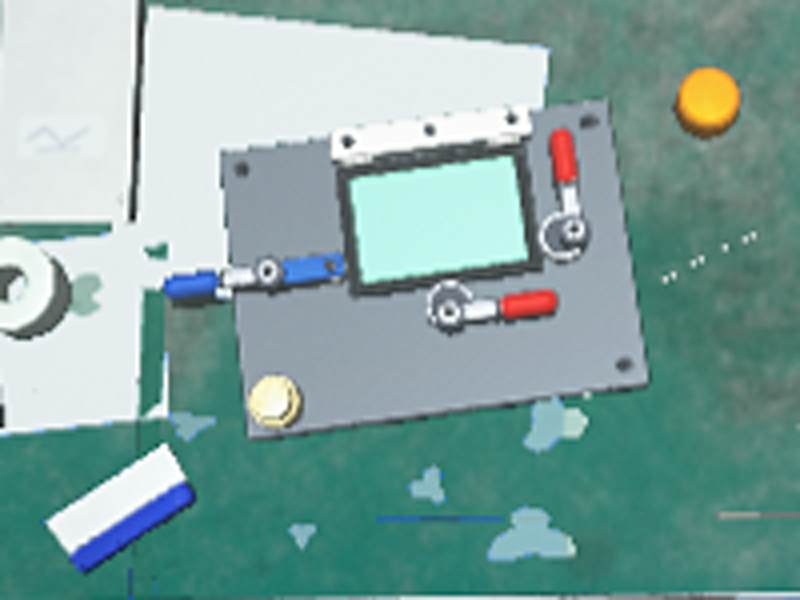

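Run:
```python
from h import *
p=read_camera("top")
q=[(336,177,75,55),(526,151,75,-75),(542,269,-15,-75),(352,297,-15,55)]
W=[ray(p,110+(x+.5)/4-.5,140+(y+.5)/4-.5,.023) for x,y,_,_ in q]
th,R,t,res=fit([((a-30)/1e3,(b+10)/1e3) for *_,a,b in q],W)
print("yaw err",th-TH,"nest-frame mm",((t-T0)@RF*1e3-[30,-10]).round(1),(res*1e3).round(1))
g=p["frame"].astype(int);m=((g[...,1]>200)&(g[...,2]<210)&(g[...,0]>150)).astype(np.uint8);m[:175]=0;m[220:]=0;m[:,:190]=0;m[:,250:]=0
W,_,_=world(p,m>0);L=(W[:,:2]-T0)@RF;print(len(L),L.mean(0),cv2.minAreaRect(L.astype(np.float32)))
```

```text
yaw err 0.009569573458666214 nest-frame mm [-4.5  0.4] [[-3.1 -0.3]
 [-3.7 -0.5]
 [ 3.5  1.2]
 [ 3.3 -0.4]]
1103 [ 0.02865177 -0.00947569] ((0.017385132610797882, -0.01825873553752899), (0.12421603500843048, 0.13735848665237427), 1.691754698753357)
```

Call:
servo_tool --rows '[5,20,3,-7,1,10,40,6,-14,1,15,60,9,-21,1,20,80,10,-28,1,25,100,10,-35,1,30,120,10,-42,1,35,140,10,-49,1,40,160,10,-56,1,45,180,10,-63,1,50,195,10,-70,1]'

```text
time_s: 21.33
tool_pos: [0.5618, -0.0987, 0.2108]
tool_rot: [-50.3, 89.9, -23.4]
force: [0.0, 0.6, 1.4]
grip_width: 0.0007
```

Call:
servo_tool --rows '[0,0,0,-7,1,0,0,0,-14,1,0,0,0,-21,1,0,0,0,-28,1,0,0,0,-34,1,0,0,0,-34,1,0,0,0,-34,1,0,0,0,-34,1]'

```text
time_s: 22.0
tool_pos: [0.5617, -0.1021, 0.2101]
tool_rot: [-34.4, 89.9, -41.3]
force: [0.1, 0.0, 0.2]
grip_width: 0.0005
```

Run:
```python
from h import *
now();p=wangles();cv2.imwrite("pics/w13.png",cv2.resize(p["frame"][:220],None,fx=1.56,fy=1.56,interpolation=cv2.INTER_CUBIC))
```

```text
t 22.0 tcp [ 561.7 -102.1  210.1] jaw -6.8 F [0.1 0.  0.2] q [ 51.  16. -51.  95.  12.  75.  -9.] 0.0005491770566922759
wrist end joint 1.894 r 0.0509 xyz [ 0.6194 -0.0045  0.0423] zmax 0.0444 348
wrist front joint 1.94 r 0.0534 xyz [0.5212 0.0193 0.0421] zmax 0.0445 413
```

View pics/w13.png

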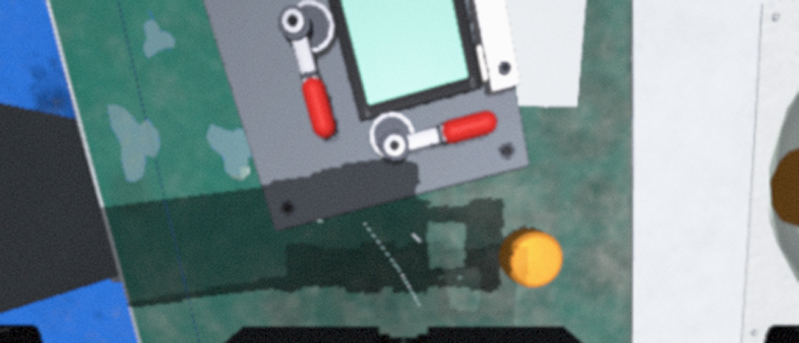

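Call:
servo_tool --rows '[0,25,15,0,1,0,50,30,0,1,0,75,45,0,1,0,75,45,0,1,0,75,45,0,1,0,75,45,0,1]'

```text
time_s: 22.55
tool_pos: [0.5616, -0.029, 0.2542]
tool_rot: [-99.2, 89.9, -106.3]
force: [-0.1, -0.2, 0.2]
grip_width: 0.0003
```

Run:
```python
from h import *
now();p=wangles();cv2.imwrite("pics/w14.png",cv2.resize(p["frame"][:220,150:400],None,fx=2.7,fy=2.7,interpolation=cv2.INTER_CUBIC))
f=p["frame"].astype(int);m=(f[...,1]>190)&(f[...,2]<200)&(f[...,1]-f[...,2]>25)
n,l,s,c=cv2.connectedComponentsWithStats(m.astype(np.uint8));i=1+np.argmax(s[1:,4]);print(s[i])
W,_,_=wristW(p,l==i);L=(W[:,:2]-T0)@RF*1e3
print("green rect",L.min(0),L.max(0),np.median(W[:,2]),cv2.minAreaRect(L.astype(np.float32)))
```

```text
t 22.55 tcp [561.6 -29.  254.2] jaw -7.0 F [-0.1 -0.2  0.2] q [ 47.  13. -54.  93.  11.  80. -15.] 0.00033354419929854855
wrist end joint 1.94 r 0.0499 xyz [ 0.6183 -0.0035  0.0423] zmax 0.0442 234
wrist front joint 1.899 r 0.0514 xyz [0.5197 0.0211 0.0431] zmax 0.0444 214
[223  26  77 101 531]
green rect [ -8.34205772 -65.60366323] [64.73358804 46.87493533] 0.021921567027599842 ((27.99444580078125, -9.45358657836914), (72.65296173095703, 112.39563751220703), 0.5939335227012634)
```

View pics/w14.png

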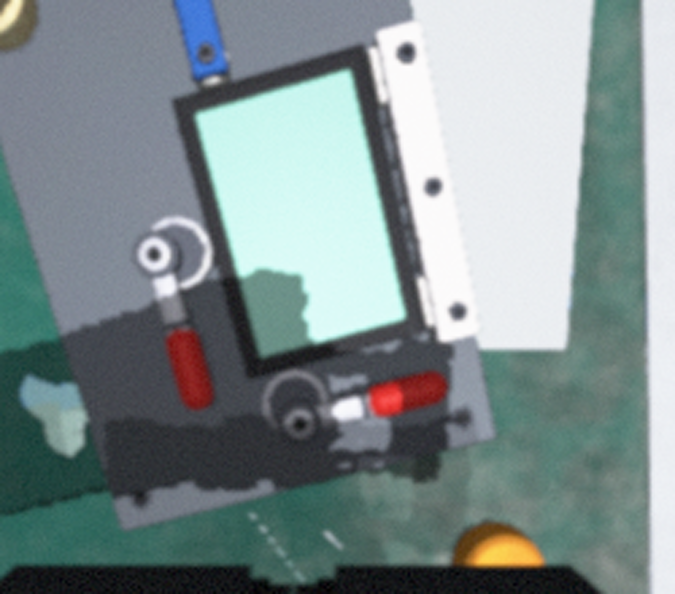

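Run:
```python
from h import *
p=read_camera("wrist");W,u,v=wristW(p);L=(W[:,:2]-T0)@RF*1e3
m=(W[:,2]>.029)&(W[:,2]<.039)&(L[:,0]>65)&(L[:,0]<110)&(L[:,1]>-90)&(L[:,1]<66)&(v<210)
print("fence",m.sum(),np.percentile(L[m],[2,50,98],axis=0),cv2.minAreaRect(L[m].astype(np.float32)),"expect x 75/78..98 y -80..56")
s=np.polyfit(L[m][:,1],L[m][:,0],1);print("fence mid slope",s)
g=(W[:,2]>.0185)&(W[:,2]<.027)&(L[:,0]>-25)&(L[:,0]<77)&(L[:,1]>-82)&(L[:,1]<62)&(v<210)
print("glass",g.sum(),np.percentile(L[g],[1,50,99],axis=0),cv2.minAreaRect(L[g].astype(np.float32)))
pl=(W[:,2]>.012)&(W[:,2]<.018)&(abs(L[:,0])<110)&(abs(L[:,1])<145)&(v<210)
print("plate",np.percentile(L[pl],[1,99],axis=0))
cv2.imwrite("pics/w15.png",cv2.resize(p["frame"][10:150,220:330],None,fx=5,fy=4.2,interpolation=cv2.INTER_NEAREST))
```

```text
fence 2044 [[ 76.05122048 -75.68834532]
 [ 85.40334316  -6.84214003]
 [ 95.53768032  53.82984518]] ((84.96157836914062, -10.960884094238281), (135.686767578125, 23.547060012817383), 89.74424743652344) expect x 75/78..98 y -80..56
fence mid slope [-1.28406217e-03  8.54958025e+01]
glass 7863 [[-15.4057651  -72.49884918]
 [ 29.2303437   -5.22130412]
 [ 75.94475314  54.82629585]] ((26.457942962646484, -9.222061157226562), (140.86631774902344, 100.31058502197266), 89.99089813232422)
plate [[ -99.60597556 -132.54604119]
 [  93.38665346  102.22625777]]
```

View pics/w15.png

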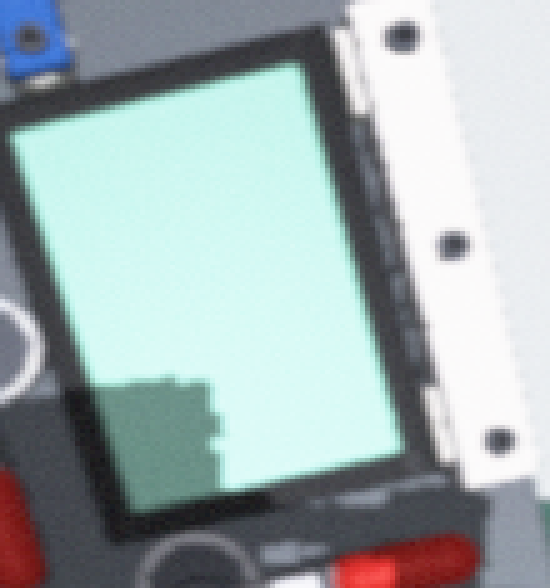

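Run:
```python
from h import *
now();print(sign_off())
```

```text
t 22.65 tcp [561.3 -29.9 253.6] jaw -7.2 F [ 0.4  0.1 -0.7] q [ 47.  13. -54.  93.  11.  80. -15.] 0.00041548949462652724
the job is handed in; nothing more can be done
None
```

I pushed the stop arm, then the right-hand cam, then the front cam to their hard stops with the closed fingertips, and handed the job in at 22.6 s. `sign_off` reports no verdict.

**Joints:** The last readings were about 1.63 rad for the stop arm, 1.94 for the end cam and 1.90 for the front cam. Each is within the camera's error of its stop. At the end of each push the force rose to 12–28 N and the finger stopped moving.

**Glass:** In the last wrist picture it lies against both fence pads, the stop nose and both cam discs. Measured against the fence in that picture, it is about 0.5 mm off its place in x and y and about 0.01 rad off square.

**Checks that disagreed:**
- Using my first fixture estimate, the wrist picture put the glass 2 mm short in x. The fence in that picture showed about 1.5 mm of that is offset in the estimate.
- A hand-picked corner fit in the top picture gave 4.5 mm short in x. I set it aside because it made the glass about 7 mm too narrow.
- The last front-cam push also showed about 22 N upward on the tool. I did not look into it, and the glass and levers looked normal afterwards.

The top picture showed the brass weight, orange cap and squeegee where they started. I did not re-measure them, and the amber tape roll lay outside that crop. The arm was clear of everything at hand-in.

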